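# Make up the two microscopy kits

## Robot

A 6-joint arm with a two-finger parallel gripper is mounted at the origin on the work surface. World frame = base frame: x ahead of the robot, y to its left, z up, the work surface at z = 0. Lengths are in m, angles in rad, forces in N, time in s.
With the tool pointing down it reaches from about 0.375 to 0.975 m from the base axis. Payload 3.8 kg.
Tool frame: the origin (TCP) lies between the finger pads; the fingertips stand 22 mm ahead of it and the grasp point (between the pads) lies 3 mm ahead of it (bot.finger_overhang is the distance from the TCP to the fingertips, in m); y points along the fingers, z is the direction in which the jaws open and shut, and the axes are right-handed (so a half turn about y gives the same grasp; the last joint's range is limited). The gripper opens to 88 mm and grips with 3 to 60 N. Pads are 18 mm wide; open, the fingers measure 123 mm over their backs; the gripper's body (75 mm by 187 mm) begins 45 mm behind the grasp point.
Start: joints at [1.171, 0.264, 1.604, -0, 1.274, -0.037], TCP at [0.24, 0.631, 0.261] pointing down, gripper open.
Joint ranges: [-2.63, 2.63], [-0.94, 2.18], [0.31, 2.57], [-1.31, 4.45], [0, 2.66], [-2.55, 2.55]. Speed limits (rad/s): [2.57, 2.57, 3.14, 3.14, 3.14, 3.14].

## Interface

Orientations are given as a unit quaternion [w, x, y, z].
In Python, from rig import bot, viewer gives the robot as it stands. The module is installed in compiled form; this text tells all that it offers.
- The arm moves only by the tool arm_command, never from a script. Its argument "plan" is a list of rows, each a list of 5 numbers: the finger opening in m, from 0 to 0.0881, then the shift along the tool's x, y, z in m, then the turn about the tool's y in degrees. In form: [[gripper, tx, ty, tz, spin], ...]. A call has 1 to 12 rows; each row shifts and turns the pose as measured when the row begins, along the tool's axes as they then stand; what a row does not reach is not made up. A row lasts 1/8 s, in which the tool goes at most 62.5 mm and 10.7 degrees, less where a joint would pass 70% of its speed; a pose out of reach is approached as far as the arm can. A call is refused whole if a number of a shift passes 0.0625 or a number of a turn 10.7, either way. A call with a gripper value outside its range is refused whole. The fingers move at their own pace and stop on an object; "newtons" is the grip in N (left out, the last holds). Time passes only in rows, so rows that do not move let the fingers close. It gives the time, the measured TCP pose, the force and the opening at its end, in the units of the state.
- bot.sense(): the state, without advancing time (a new reading comes with each control period).
- viewer.camera(name): name is "scene" or "top" or "wrist"; returns (picture, depth): 420x560x3 uint8, blue, green, red; 420x560 float32, m along the optical axis (not along the pixel's ray), 0 where there is no reading.
- viewer.camera_model(name): a dict with "vertical_fov" (degrees; the focal length in pixels is half the picture's height over the tangent of half this angle, whatever the lens; pixels are square), "cx", "cy" (the principal point, pixels), "k1" (the pictures are not rectified: a ray, as slopes to the right and down, at radius r is drawn at 1 + k1 r^2 times it, then the intrinsics apply), "view" (4x4, takes a point from world to camera coordinates); the wrist camera has in their place "tool_from_camera" (4x4, takes a point from camera to tool coordinates, whose origin is the TCP and whose axes are the tool frame's). Camera axes: x right, y down, z forward; pixel columns grow to the right and rows downward; lengths in m; the calibration is good to about 2 mm. A picture is of the moment at which its call begins: read the wrist's pose just before it. camera_model takes no time and is no camera call.
- bot.sign_off(): hands the job in, once; it reports no verdict.
The state is a dict: "time_s": time; "joint_positions": joint angles; "joint_vel": joint speeds; "effort": joint torques, N m; "tool_pos": TCP position; "eef_rot": TCP orientation; "wrist_force": force on the tool from outside, world axes, zero at the start; "moment": the same for the moment, N m; "width": opening from 0.0 (shut) to 1.0 (fully open).
Only numpy, scipy, OpenCV 4.12 (cv2) and the standard library are available. Lean on these libraries where they do the work, as an engineer would, in place of code of your own. Each camera call takes 0.05 s, during which the arm holds its last target.

## Task

Make up two kits for the microscope class. In the white rectangular tray, lay the slide box in the narrow compartment and the sample dish in the wide one; in the round steel dish, stand the tall jar upright and, beside it, lay flat the wooden wedge, which you must draw backwards out from under the propped drip plate without lifting the plate any higher, so that the plate settles down flat. Leave the squat jar and the white bottle where they stand.

Things in the scene. Friction and masses are not known exactly. Their poses are not given: they have to be found in the camera images.
- kit_tray: white rectangular tray, fixed, 140 (x) x 170 (y) x 12 mm high, walls and floor 4 mm. A 4 mm divider, as high as the walls, runs along x at y = -15 mm. Narrow compartment: y -81 to -17 mm (centre -49); wide one: y -13 to +81 mm (centre +34); both 132 mm long, centred at x = 0. Origin: centre of the underside, z up. It stands to the left or right of the work, the round dish on the other side.
- kit_dish: round shallow steel dish, fixed to the bench, outer diameter 172 mm at the foot and 176 mm at the rim, inside about 164 mm across the floor, 12 mm high, floor 4 mm thick. Origin: centre of the underside; z up. It stands on the opposite side from the tray.
- slide_box: closed box for microscope slides, white with grey lid, 84 (x) x 34 (y) x 42 mm (z), 0.14 kg. Origin: centre of the underside, z up.
- sample_dish: flat round covered sample dish, white below (diameter 50 mm, to 12 mm height) with a pale glass cover (diameter 54 mm, from 12 to 24 mm height), 0.08 kg. Origin: centre of the underside, z up.
- tall_jar: the taller of two amber jars with black caps: diameter 42 mm, 85 mm high, 0.15 kg. Origin: centre of the underside, z up.
- squat_jar: the lower, wider of two amber jars with black caps: diameter 52 mm, 45 mm high. Belongs to no kit; leave it. Origin: centre of the underside, z up.
- wedge: wooden wedge 100 (x) x 30 (y) mm, 0.07 kg. Origin: centre of the underside. Tail block, x -50 to -15 mm: 26 mm high, upright sides, level top; then the top slopes to 6 mm at the nose, x = +50. It starts on the bench, nose under the plate, whose front edge rests on the slope near the origin, tail towards the robot. Pull along its own -x (5 to 15 N); 60 mm frees it.
- drip_base: fixed base of the drip plate: 6 mm high side strips 106 mm apart, a 20 mm high hinge block behind. Origin: on the bench below the middle of the plate's front edge; x inward, away from the robot, z up. The steel plate is 160 mm deep (x 0 to 160), 130 wide, 8 thick, with 3 mm ribs on top; when flat its underside is 6 mm above the bench.
- drip_plate (a joint): tilt of the 1.2 kg steel drip plate about its rear hinge, rad; 0 = lying flat, grows as its front edge rises; about 0.09 while propped on the wedge. It falls by its own weight.
- bottle: bystander: white plastic bottle with paper label and white cap, diameter 64 mm, 120 mm high, standing farther back; leave it. Origin: centre of the underside, z up.
Mind the look-alikes: they are no part of the job. What is meant by the sample_dish is not green, and is the larger of those in its own colour. Of the things that look like the wedge, the smaller one is meant.

How it is judged:
At the end, for the whole second after the job is handed in: Each in its place, flat on the floor there (4 mm, 0.1 rad), released, at rest: slide box and sample dish in their compartments; tall jar and wedge centred within 66 and 60 mm of the round dish's centre. Plate down (< 0.02 rad). Squat jar and bottle upright, within 30 mm of their starts (z of slide_box in the frame of kit_tray between 0.001 and 0.008 m and angle between each of slide_box, sample_dish, tall_jar, wedge, squat_jar, bottle's own z axis and vertical below 0.1 rad and linear speed of each of slide_box, sample_dish, tall_jar, wedge below 0.02 m/s and angular speed of each of slide_box, sample_dish, tall_jar, wedge below 0.2 rad/s and z of sample_dish in the frame of kit_tray between 0.001 and 0.008 m and z of tall_jar in the frame of kit_dish between 0.001 and 0.008 m and z of wedge in the frame of kit_dish between 0.001 and 0.008 m and x of slide_box in the frame of kit_tray between -0.045 and 0.045 m and y of slide_box in the frame of kit_tray between -0.07 and -0.027 m and x of sample_dish in the frame of kit_tray between -0.046 and 0.046 m and y of sample_dish in the frame of kit_tray between 0.008 and 0.061 m and horizontal distance between tall_jar and kit_dish below 0.066 m and horizontal distance between wedge and kit_dish below 0.06 m and value of joint drip_plate below 0.02 rad and distance of each of squat_jar, bottle from where it was at the start of the episode below 0.03 m); the robot touches nothing.
It fails at once if the drip plate was lifted above its propped height (above 0.17 rad) (value of joint drip_plate above 0.17 rad).
It fails at once if the squat jar was disturbed by more than 30 mm (distance of squat_jar from where it was at the start of the episode above 0.03 m).
It fails at once if the bottle was disturbed by more than 30 mm (distance of bottle from where it was at the start of the episode above 0.03 m).
It also fails if it takes over 106 s, if anything falls off the work surface, if the arm or the gripper's body presses on something with over 40 N, if the wrist force passes 120 N, or if a joint passes its speed limit or range.

## Working session

There is one attempt and no reset: what is moved stays moved. The work goes in short steps, Python scripts to look and compute and a tool call to move; the robot and the scene stay as the last step left them, time stands still between calls to the robot, and variables do not carry over. Pictures are saved under pics/ and viewed, and the job is handed in when it is done.

Besides the shell and the picture viewer there is one more tool, called after "Emit:" in YAML: its name, and indented under it one key for each argument. arm_command: Moves the arm, as the interface text tells. Its arguments: {"type":"object","properties":{"plan":{"type":"array","items":{"type":"array","items":{"type":"number"}}},"newtons":{"type":"number"}},"required":["plan"]}

```bash
mkdir -p pics; ls; python3 - <<'E'
from rig import bot, viewer
import cv2,numpy as np
print(bot.sense(), bot.finger_overhang)
for n in("scene","top"):
    p,d=viewer.camera(n); cv2.imwrite(f"pics/{n}0.png",p); np.save(f"pics/{n}0.npy",d); m=viewer.camera_model(n);print(n,m)
print(viewer.camera_model("wrist"))
E
```

```text
pics
{'time_s': 0.0, 'joint_positions': array([ 1.17109700e+00,  2.64750503e-01,  1.60532931e+00,  1.68975477e-05,
        1.27369040e+00, -3.69128593e-02]), 'joint_vel': array([-0.00045644, -0.00025434, -0.00060187, -0.00031375, -0.00076635,
       -0.00067797]), 'effort': array([ 8.04546266e-05, -5.02083707e+01, -3.56891406e+01,  7.28326058e-02,
        2.89051782e-02, -1.50673086e-04]), 'tool_pos': array([0.23930019, 0.63047323, 0.25941386]), 'eef_rot': array([-0.69475439,  0.69625514, -0.12773611,  0.12739149]), 'wrist_force': array([-0.31023757,  0.24973962,  0.52488252]), 'moment': array([-0.00354693, -0.00082939,  0.04899323]), 'width': 1.0023037472731007} 0.022
scene {'vertical_fov': 51.621949986587985, 'cx': 283.79400042145784, 'cy': 205.00243097654376, 'k1': -0.05051077002163062, 'view': array([[ 0.9019234 ,  0.43142036, -0.02026446, -0.51775002],
       [ 0.26732947, -0.59449773, -0.75835836, -0.10808872],
       [-0.33921841,  0.67856387, -0.65152279,  1.24174981],
       [ 0.        ,  0.        ,  0.        ,  1.        ]])}
top {'vertical_fov': 54.56670704784303, 'cx':
[... 200 characters left out ...]
417e-03, -1.66219082e-01,
         5.89771462e-01],
       [ 1.66224282e-01, -4.03394548e-03, -9.86079721e-01,
         8.50829664e-01],
       [ 0.00000000e+00,  0.00000000e+00,  0.00000000e+00,
         1.00000000e+00]])}
{'vertical_fov': 65.52275116759112, 'cx': 272.4254456415087, 'cy': 206.90356012674434, 'k1': -0.07018755683639494, 'tool_from_camera': array([[-1.52386036e-03,  9.58344099e-01,  2.85612089e-01,
        -7.37570763e-02],
       [ 9.83484732e-04, -2.85610846e-01,  9.58345177e-01,
        -1.23670043e-01],
       [ 9.99998355e-01,  1.74127935e-03, -5.07285743e-04,
         4.11383275e-04],
       [ 0.00000000e+00,  0.00000000e+00,  0.00000000e+00,
         1.00000000e+00]])}
```

View pics/scene0.png

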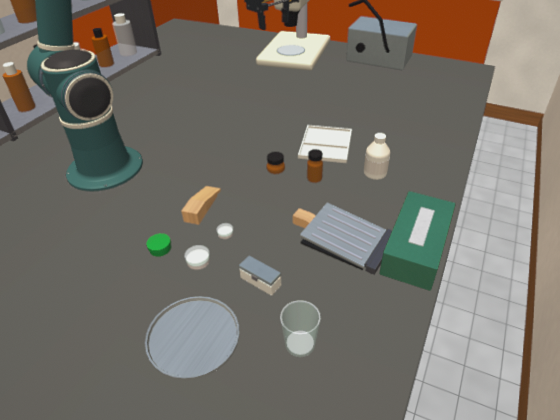

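View pics/top0.png

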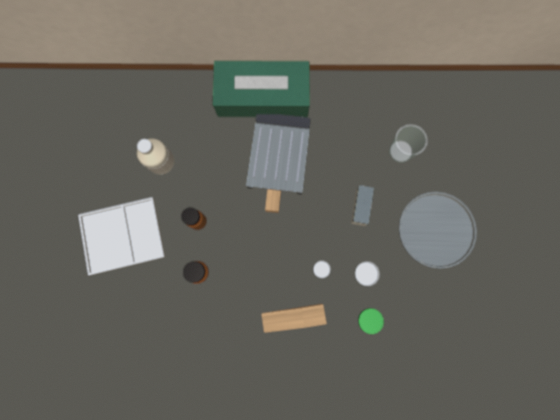

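```bash
cat > h.py <<'E'
from rig import bot, viewer
import cv2,numpy as np
from scipy.spatial.transform import Rotation as R
def cam(n,pose=None):
    m=viewer.camera_model(n); f=210/np.tan(np.radians(m["vertical_fov"]/2))
    K=np.array([[f,0,m["cx"]],[0,f,m["cy"]],[0,0,1]]); D=np.array([m["k1"],0,0,0,0])
    if n=="wrist":
        s=pose or bot.sense(); T=np.eye(4); q=s["eef_rot"]; T[:3,:3]=R.from_quat([q[1],q[2],q[3],q[0]]).as_matrix(); T[:3,3]=s["tool_pos"]
        W=T@m["tool_from_camera"]
    else: W=np.linalg.inv(m["view"])
    return K,D,W
def rays(n,px,pose=None):
    K,D,W=cam(n,pose); u=cv2.undistortPoints(np.array(px,float).reshape(-1,1,2),K,D).reshape(-1,2)
    return np.c_[u,np.ones(len(u))],W
def atz(n,px,z,pose=None):
    r,W=rays(n,px,pose); d=r@W[:3,:3].T; o=W[:3,3]; t=(np.array(z)-o[2])/d[:,2]
    return o+d*t[:,None]
def cloud(n,d,pose=None):
    v,u=np.mgrid[:420,:560]; r,W=rays(n,np.stack([u,v],-1).reshape(-1,2),pose)
    P=(r*d.reshape(-1,1))@W[:3,:3].T+W[:3,3]; P[d.reshape(-1)==0]=np.nan
    return P.reshape(420,560,3)
def proj(n,P,pose=None):
    K,D,W=cam(n,pose); V=np.linalg.inv(W); return cv2.projectPoints(np.array(P,float).reshape(-1,1,3),cv2.Rodrigues(V[:3,:3])[0],V[:3,3],K,D)[0].reshape(-1,2)
def crop(p,c,w,h,s,name):
    u,v=c; a=p[max(0,v-h//2):v+h//2,max(0,u-w//2):u+w//2]; cv2.imwrite(name,cv2.resize(a,None,fx=s,fy=s,interpolation=cv2.INTER_CUBIC))
E
python3 - <<'E'
from h import *
p=cv2.imread("pics/top0.png"); d=np.load("pics/top0.npy"); C=cloud("top",d)
np.set_printoptions(precision=4,suppress=True)
for n,(u,v) in dict(bench=(240,250),box=(365,203),boxt=(364,192),sd=(367,273),sd2=(322,269),green=(371,321),wedge=(273,204),big=(294,319),tall=(191,217),squat=(193,272),dish=(438,231),tray=(105,240),tray2=(146,235),bottle=(145,147),plate=(278,160),platefront=(275,186)).items(): print(n,d[v,u],C[v,u])
crop(p,(330,230),260,200,3,"pics/c1.png"); crop(p,(150,220),180,150,4,"pics/c2.png")
E
```

```text
bench 0.93042654 [0.5028 0.0969 0.0036]
box 0.90873915 [ 0.605  -0.1842  0.044 ]
boxt 0.91183233 [ 0.6298 -0.1825  0.0451]
sd 0.9014082 [ 0.451  -0.1873  0.0255]
sd2 0.9093954 [ 0.4598 -0.0886  0.0185]
green 0.8876352 [ 0.348  -0.1933  0.0221]
wedge 0.92560315 [0.6057 0.0215 0.0262]
big 0.87992996 [ 0.3527 -0.0255  0.0301]
tall 0.8592585 [0.5666 0.1924 0.0862]
squat 0.88054436 [0.4526 0.1928 0.0454]
dish 0.938089 [ 0.547  -0.3575  0.0052]
tray 0.9325866 [0.5255 0.405  0.004 ]
tray2 0.93381745 [0.5369 0.3123 0.0051]
bottle 0.8461572 [0.7077 0.2847 0.1229]
plate 0.9428814 [0.7092 0.0106 0.0262]
platefront 0.9320413 [0.6474 0.0172 0.0267]
```

View pics/c1.png

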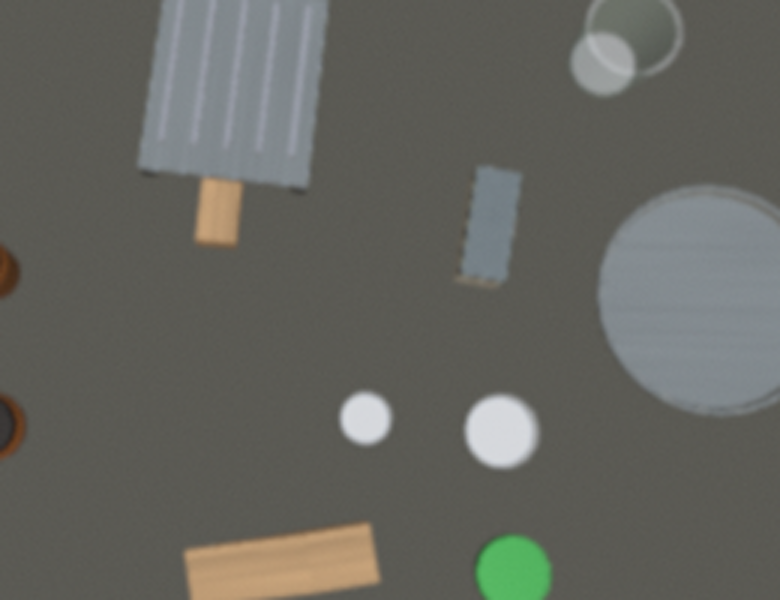

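View pics/c2.png

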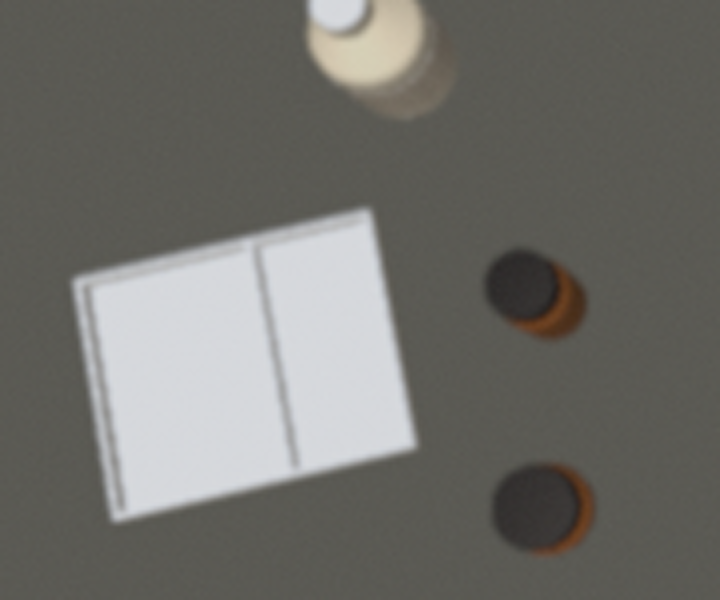

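```bash
python3 - <<'E'
from h import *
np.set_printoptions(precision=4,suppress=True)
def g(o,s,px,z): return atz("top",np.array(px)/s+np.array(o)+(0.5/s-0.5),z)[:,:2]
a=(200,130);b=(60,145)
def rect(n,P):
    print(n,"c",P.mean(0),"edges",[ (round(np.linalg.norm(e)*1000,1),round(np.degrees(np.arctan2(e[1],e[0])),1)) for e in np.roll(P,-1,0)-P])
rect("tray",g(b,4,[(72,278),(370,207),(417,448),(112,522)],.012))
rect("box",g(a,3,[(478,167),(521,173),(505,284),(461,277)],.042))
w=g(a,3,[(202,178),(243,181),(237,246),(195,243)],.026);rect("wedgetail",w);print(w)
rect("big",g(a,3,[(185,549),(370,523),(380,583),(192,606)],.03))
print("sd",g(a,3,[(502,431),(465,431),(539,431)],.024))
print("sd2",g(a,3,[(366,418),(340,418),(392,418)],.02))
print("green",g(a,3,[(514,573)],.022))
print("tall",g(b,4,[(524,285),(485,285),(561,285)],.085))
print("squat",g(b,4,[(538,507),(492,507),(582,507)],.045))
print("bottle",g(b,4,[(340,5)],.12))
print("dish",atz("top",[(399.5,230.5),(476.5,230.5),(438,191.5),(438,268)],.012)[:,:2])
print("platefront",g(a,3,[(139,168),(307,188)],.02))
print("glass",g(a,3,[(634,30),(603,64)],[.09,.005]))
E
```

```text
tray c [0.5358 0.3675] edges [(np.float64(172.0), np.float64(-76.0)), (np.float64(142.5), np.float64(-166.2)), (np.float64(171.9), np.float64(103.8)), (np.float64(141.7), np.float64(13.9))]
box c [ 0.6017 -0.181 ] edges [(np.float64(32.4), np.float64(-98.1)), (np.float64(85.2), np.float64(170.1)), (np.float64(32.8), np.float64(80.9)), (np.float64(84.7), np.float64(-10.2))]
wedgetail c [0.6143 0.0222] edges [(np.float64(31.4), np.float64(-94.2)), (np.float64(50.4), np.float64(175.0)), (np.float64(31.8), np.float64(86.0)), (np.float64(50.5), np.float64(-5.5))]
[[0.6405 0.0355]
 [0.6383 0.0042]
 [0.588  0.0086]
 [0.5903 0.0403]]
big c [ 0.3548 -0.0248] edges [(np.float64(135.0), np.float64(-82.2)), (np.float64(42.5), np.float64(-171.1)), (np.float64(135.8), np.float64(96.8)), (np.float64(39.9), np.float64(7.9))]
sd [[ 0.4503 -0.1876]
 [ 0.4503 -0.1603]
 [ 0.4504 -0.2149]]
sd2 [[ 0.4597 -0.0877]
 [ 0.4597 -0.0684]
 [ 0.4598 -0.107 ]]
green [[ 0.3487 -0.1933]]
tall [[0.5692 0.1936]
 [0.5691 0.2141]
 [0.5692 0.1741]]
squat [[0.4539 0.1905]
 [0.4539 0.2153]
 [0.4539 0.1667]]
bottle [[0.7111 0.2867]]
dish [[ 0.5472 -0.2673]
 [ 0.5475 -0.4425]
 [ 0.6383 -0.3606]
 [ 0.4627 -0.3498]]
platefront [[ 0.6496  0.0842]
 [ 0.6342 -0.0448]]
glass [[ 0.7365 -0.279 ]
 [ 0.7381 -0.2806]]
```

```bash
cat >> h.py <<'E'
def tool():
    s=bot.sense(); q=s["eef_rot"]; M=R.from_quat([q[1],q[2],q[3],q[0]]).as_matrix(); return s,M
def go(x,y,z,jaw=None):
    "prints the shift to target in tool axes and the spin for jaw heading"
    s,M=tool(); e=M.T@(np.array([x,y,z])-s["tool_pos"])
    h=np.degrees(np.arctan2(M[1,2],M[0,2])); sp=0
    if jaw is not None: sp=-(((jaw-h)+90)%180-90)
    print("t %.2f pos %s jaw %.1f j6 %.2f F %s w %.3f"%(s["time_s"],np.round(s["tool_pos"],4),h,s["joint_positions"][5],np.round(s["wrist_force"],1),s["width"]*.0881))
    print(" shift mm",np.round(e*1000,1),"spin",round(sp,1),"down",np.round(M[:,1],4))
    # where it would be in tool axes after full spin is done first
    M2=M@R.from_euler('y',sp,degrees=True).as_matrix(); print(" shift after spin",np.round(M2.T@(np.array([x,y,z])-s["tool_pos"])*1000,1))
E
python3 - <<'E'
from h import *
s,M=tool();print(M)
# wedge grasp: 32mm behind centre
go(0.589+.018,0.0245-.0016,0.20,84)
E
```

```text
[[ 9.34922230e-01 -7.57092195e-04  3.54851871e-01]
 [-3.54852673e-01 -1.82257419e-03  9.34920456e-01]
 [-6.10771203e-05 -9.99998053e-01 -1.97262131e-03]]
t 0.10 pos [0.2393 0.6305 0.2595] jaw 69.2 j6 -0.04 F [ 0.4 -0.1  0.3] w 0.088
 shift mm [ 559.4   60.4 -437.5] spin -14.8 down [-8.0e-04 -1.8e-03 -1.0e+00]
 shift after spin [ 429.2   60.4 -565.8]
```

Emit:
arm_command:
  plan:
    - [0.0881,0.04,0,-0.04,-7.4]
    - [0.0881,0.04,0,-0.045,-7.4]
    - [0.0881,0.036,0.005,-0.05,0]
    - [0.0881,0.036,0.005,-0.05,0]
    - [0.0881,0.036,0.005,-0.05,0]
    - [0.0881,0.036,0.005,-0.05,0]
  newtons: 40

```text
time_s: 0.85
tool_pos: [0.4158, 0.3101, 0.2365]
eef_rot: [-0.705, 0.708, -0.031, 0.03]
wrist_force: [0.8, -0.4, -0.1]
width: 0.998
```

```bash
python3 -c "
from h import *
go(0.607,0.023,0.20,84)"
```

```text
t 0.85 pos [0.4158 0.3101 0.2365] jaw 85.0 j6 -0.89 F [ 0.8 -0.4 -0.1] w 0.088
 shift mm [ 215.5   37.3 -269.2] spin 1.0 down [-0.002  -0.0041 -1.    ]
 shift after spin [ 220.2   37.3 -265.4]
```

Emit:
arm_command:
  plan:
    - [0.0881,0.034,0.005,-0.042,1]
    - [0.0881,0.034,0.005,-0.042,0]
    - [0.0881,0.034,0.005,-0.042,0]
    - [0.0881,0.034,0.005,-0.042,0]
    - [0.0881,0.034,0.005,-0.042,0]
    - [0.0881,0.025,0.005,-0.03,0]
    - [0.0881,0.02,0.005,-0.025,0]
    - [0.0881,0,0,0,0]

```text
time_s: 1.85
tool_pos: [0.606, 0.0092, 0.1974]
eef_rot: [-0.704, 0.708, -0.042, 0.037]
wrist_force: [-0.3, 0.4, -0.5]
width: 1.002
```

```bash
python3 -c "
from h import *
go(0.607,0.023,0.20,84)
p,d=viewer.camera('wrist');cv2.imwrite('pics/w1.png',p)"
```

```text
t 1.85 pos [0.606  0.0092 0.1974] jaw 83.6 j6 -1.48 F [-0.3  0.4 -0.5] w 0.088
 shift mm [-0.6 -2.6 13.8] spin -0.4 down [-0.0063 -0.0043 -1.    ]
 shift after spin [-0.5 -2.6 13.8]
```

View pics/w1.png

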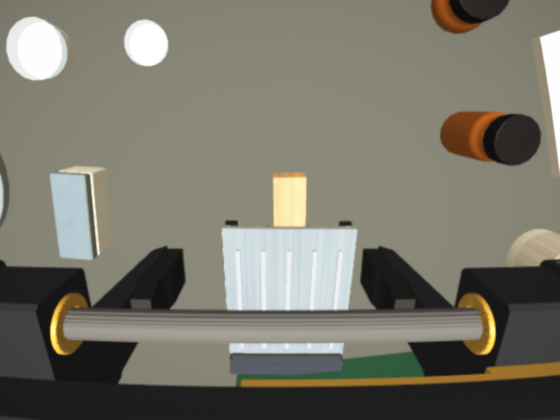

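```bash
python3 -c "
from h import *
p=cv2.imread('pics/w1.png');crop(p,(290,205),90,90,7,'pics/w1c.png')
for z in(.026,): print(atz('wrist',[(273.5,179),(305.5,179),(273.5,226),(306,226)],z))"
```

```text
[[0.59193562 0.0121344  0.026     ]
 [0.59510152 0.04144762 0.026     ]
 [0.63753433 0.00717214 0.026     ]
 [0.64089417 0.03820439 0.026     ]]
```

View pics/w1c.png

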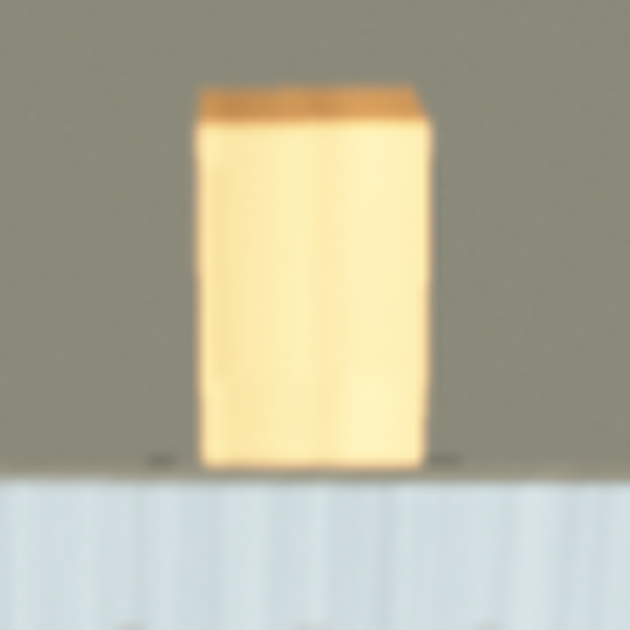

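Emit:
arm_command:
  plan:
    - [0.06,0.001,0.04,0.015,-0.4]
    - [0.06,0.001,0.05,0,0]
    - [0.06,0,0.04,0,0]
    - [0.06,0,0.02,0,0]
    - [0.06,0,0,0,0]

```text
time_s: 2.52
tool_pos: [0.6074, 0.0304, 0.0465]
eef_rot: [-0.706, 0.707, -0.036, 0.034]
wrist_force: [0.2, 0.6, 0.3]
width: 0.68
```

```bash
python3 -c "
from h import *
go(0.606,0.0245,0.027,84)"
```

```text
t 2.52 pos [0.6074 0.0304 0.0465] jaw 84.3 j6 -1.46 F [0.2 0.6 0.3] w 0.060
 shift mm [-0.7 19.5 -6. ] spin 0.3 down [-0.0037 -0.0018 -1.    ]
 shift after spin [-0.7 19.5 -6. ]
```

Emit:
arm_command:
  plan:
    - [0.06,0,0.01,-0.006,0]
    - [0.06,0,0.009,0,0]
    - [0.06,0,0,0,0]
    - [0.02,0,0,0,0]
    - [0.02,0,0,0,0]
    - [0.02,0,0,0,0]
    - [0.02,0,0,0,0]
  newtons: 40

```text
time_s: 3.4
tool_pos: [0.611, 0.0241, 0.0321]
eef_rot: [-0.706, 0.707, -0.033, 0.037]
wrist_force: [-1.0, -1.0, -0.7]
width: 0.335
```

```bash
python3 -c "
from h import *
go(0.606,0.0245,0.027,84)"
```

```text
t 3.40 pos [0.611  0.0241 0.0321] jaw 84.3 j6 -1.47 F [-1.  -1.  -0.7] w 0.030
 shift mm [-5.   5.1 -0.1] spin 0.3 down [ 0.0058 -0.0018 -1.    ]
 shift after spin [-5.   5.1 -0.1]
```

Emit:
arm_command:
  plan:
    - [0.02,-0.01,0,0,0]
    - [0.02,-0.015,0,0,0]
    - [0.02,-0.015,0,0,0]
    - [0.02,-0.015,0,0,0]
    - [0.02,-0.015,0,0,0]
    - [0.02,-0.015,0,0,0]
    - [0.02,-0.01,0,0,0]
    - [0.02,0,0,0,0]

```text
time_s: 4.4
tool_pos: [0.5099, 0.0344, 0.0321]
eef_rot: [-0.706, 0.707, -0.032, 0.038]
wrist_force: [0.9, 0.1, -0.4]
width: 0.335
```

```bash
python3 -c "
from h import *
go(0.526,0.031,0.032,84)
for n in ('scene','top'):
  p,d=viewer.camera(n);cv2.imwrite(f'pics/{n}2.png',p)
crop(p,(290,200),140,120,5,'pics/t2c.png')
p=cv2.imread('pics/scene2.png');crop(p,(320,220),140,120,5,'pics/s2c.png')"
```

```text
t 4.40 pos [0.5099 0.0344 0.0321] jaw 84.3 j6 -1.45 F [ 0.9  0.1 -0.4] w 0.029
 shift mm [16.3  0.3 -1.8] spin 0.3 down [ 0.0086 -0.0017 -1.    ]
 shift after spin [16.3  0.3 -1.7]
```

View pics/s2c.png

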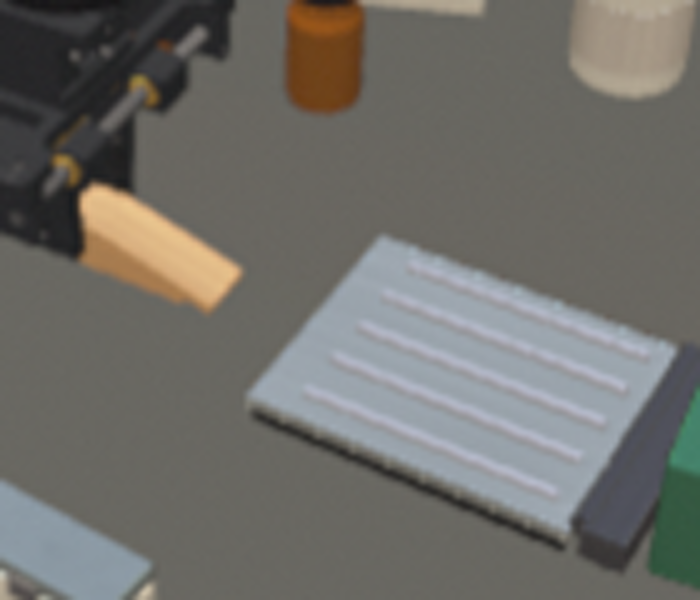

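View pics/top2.png

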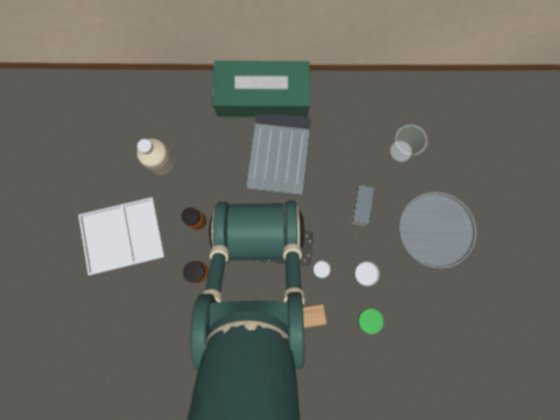

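Emit:
arm_command:
  plan:
    - [0.02,0,-0.04,0,0]
    - [0.02,0,-0.05,0,0]
    - [0.02,0,-0.03,-0.03,0]
    - [0.02,0,0,-0.05,0]
    - [0.02,0,0,-0.05,0]
    - [0.02,0,0,-0.05,0]
    - [0.02,0,0,-0.05,0]
    - [0.02,0,0,-0.05,0]
    - [0.02,0,0,-0.04,0]
    - [0.02,0,0,-0.02,0]
    - [0.02,0,0,0,0]

```text
time_s: 5.88
tool_pos: [0.4755, -0.3144, 0.1522]
eef_rot: [0.706, -0.706, 0.035, -0.035]
wrist_force: [0.9, -0.3, 0.3]
width: 0.331
```

```bash
python3 -c "
from h import *
go(0.520,-0.380,0.15,84)
p,d=viewer.camera('wrist');cv2.imwrite('pics/w3.png',p)"
```

```text
t 5.88 pos [ 0.4755 -0.3144  0.1522] jaw 84.4 j6 -2.10 F [ 0.9 -0.3  0.3] w 0.029
 shift mm [ 50.7   2.2 -60.9] spin 0.4 down [ 1.e-04  3.e-04 -1.e+00]
 shift after spin [ 51.1   2.2 -60.6]
```

View pics/w3.png

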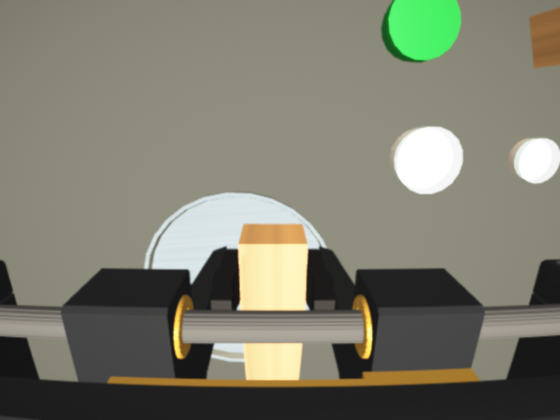

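Emit:
arm_command:
  plan:
    - [0.02,0.025,0.01,-0.03,0.4]
    - [0.02,0.02,0.03,-0.025,0]
    - [0.02,0.004,0.03,-0.004,0]
    - [0.02,0,0.015,0,0]
    - [0.02,0,0,0,0]

```text
time_s: 6.55
tool_pos: [0.5219, -0.3697, 0.065]
eef_rot: [0.708, -0.705, 0.035, -0.034]
wrist_force: [-0.0, 0.6, -0.9]
width: 0.34
```

```bash
python3 -c "
from h import *
go(0.520,-0.380,0.037,84)
p,d=viewer.camera('wrist');cv2.imwrite('pics/w4.png',p)"
```

```text
t 6.55 pos [ 0.5219 -0.3697  0.065 ] jaw 84.4 j6 -2.13 F [-0.   0.6 -0.9] w 0.030
 shift mm [ -0.9  28.  -10.6] spin 0.4 down [-6.0e-04  4.4e-03 -1.0e+00]
 shift after spin [ -0.8  28.  -10.6]
```

View pics/w4.png

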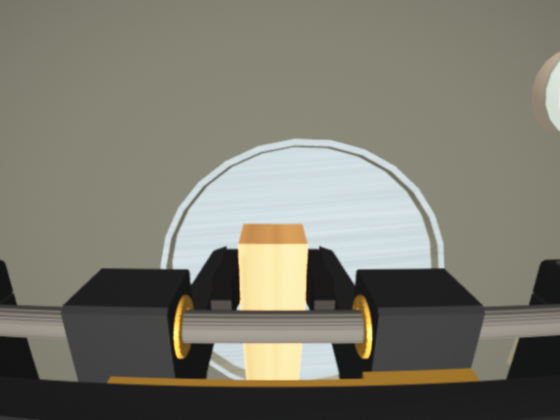

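Emit:
arm_command:
  plan:
    - [0.02,0,0.01,-0.01,0]
    - [0.02,0,0.01,-0.001,0]
    - [0.02,0,0.006,0,0]
    - [0.02,0,0,0,0]

```text
time_s: 7.1
tool_pos: [0.5225, -0.3821, 0.0415]
eef_rot: [0.707, -0.706, 0.033, -0.036]
wrist_force: [-0.8, 0.4, -0.4]
width: 0.336
```

```bash
python3 -c "
from h import *
go(0.520,-0.380,0.037,84)"
```

```text
t 7.10 pos [ 0.5225 -0.3821  0.0415] jaw 84.5 j6 -2.15 F [-0.8  0.4 -0.4] w 0.030
 shift mm [-2.7  4.5  1.9] spin 0.5 down [ 4.2e-03  6.0e-04 -1.0e+00]
 shift after spin [-2.7  4.5  1.8]
```

Emit:
arm_command:
  plan:
    - [0.02,0,0.005,0,0]
    - [0.02,0,0,0,0]
    - [0.02,0,0.001,0,0]
    - [0.045,0,0,0,0]
    - [0.045,0,0,0,0]
    - [0.045,0,0,0,0]

```text
time_s: 7.85
tool_pos: [0.5233, -0.3827, 0.0365]
eef_rot: [-0.706, 0.706, -0.032, 0.036]
wrist_force: [0.1, 0.2, -0.2]
width: 0.515
```

```bash
python3 -c "
from h import *
go(0.520,-0.380,0.037,84)"
```

```text
t 7.85 pos [ 0.5233 -0.3827  0.0365] jaw 84.5 j6 -2.15 F [ 0.1  0.2 -0.2] w 0.045
 shift mm [-3.6 -0.5  2.4] spin 0.5 down [ 6.e-03 -7.e-04 -1.e+00]
 shift after spin [-3.6 -0.5  2.3]
```

Emit:
arm_command:
  plan:
    - [0.045,0,-0.03,0,0]
    - [0.045,0,-0.06,0,0]
    - [0.088,0,-0.06,0,0]
    - [0.088,0.02,-0.01,0.05,0]
    - [0.088,0.01,0,0.055,0]
    - [0.088,0.01,0,0.055,0]
    - [0.088,0.01,0,0.055,0]
    - [0.088,0.01,0,0.055,0]
    - [0.088,0.01,0,0.055,0]
    - [0.088,0.01,0,0.055,0]
    - [0.088,0.01,0,0.055,0]
    - [0.088,0.01,0,0.055,0]

```text
time_s: 9.35
tool_pos: [0.675, 0.1049, 0.2043]
eef_rot: [-0.706, 0.706, -0.033, 0.041]
wrist_force: [0.9, -0.6, 1.2]
width: 1.0
```

```bash
python3 -c "
from h import *
go(0.569,0.194,0.18,90)
p,d=viewer.camera('top');cv2.imwrite('pics/t5.png',p);crop(p,(430,230),120,110,6,'pics/t5c.png')"
```

```text
t 9.35 pos [0.675  0.1049 0.2043] jaw 84.0 j6 -1.35 F [ 0.9 -0.6  1.2] w 0.088
 shift mm [-115.    22.9   77.5] spin -6.0 down [ 0.0117 -0.0015 -0.9999]
 shift after spin [-106.2   22.9   89.1]
```

View pics/t5c.png

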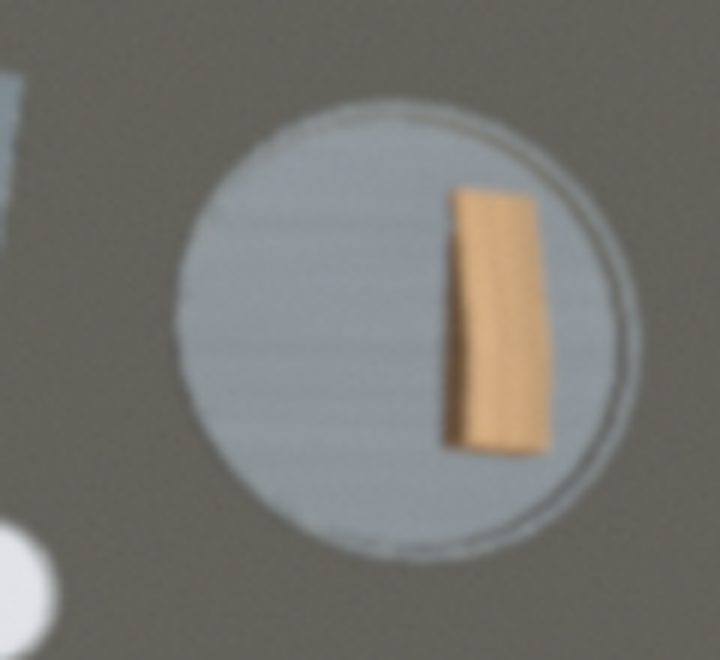

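Emit:
arm_command:
  plan:
    - [0.088,-0.04,0.01,0.025,-6]
    - [0.088,-0.04,0.01,0.03,0]
    - [0.088,-0.03,0,0.025,0]
    - [0.088,0,0,0.005,0]
    - [0.088,0,0,0,0]

```text
time_s: 10.02
tool_pos: [0.5669, 0.2051, 0.182]
eef_rot: [0.708, -0.706, -0.009, -0.002]
wrist_force: [0.6, 0.4, -1.4]
width: 1.0
```

```bash
python3 -c "
from h import *
go(0.569,0.194,0.18,90)
p,d=viewer.camera('wrist');cv2.imwrite('pics/w6.png',p)
print(proj('wrist',[[.569,.194,.085],[.569,.194,0]]))"
```

```text
t 10.03 pos [0.5669 0.2051 0.182 ] jaw 90.6 j6 -1.27 F [ 0.6  0.4 -1.4] w 0.088
 shift mm [  2.    2.  -11.1] spin 0.6 down [ 0.0152  0.0039 -0.9999]
 shift after spin [  2.1   2.  -11.1]
[[256.33210595 218.15919589]
 [260.23472634 188.77106539]]
```

View pics/w6.png

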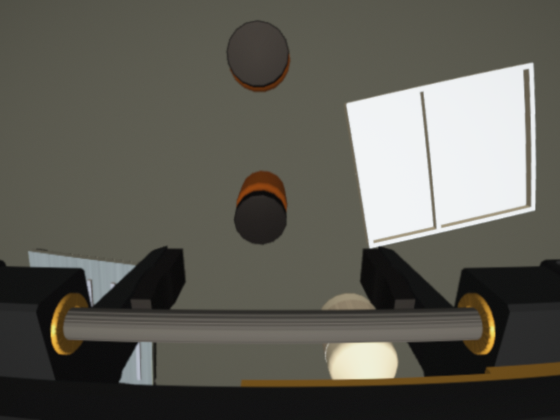

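Emit:
arm_command:
  plan:
    - [0.07,0,0.04,-0.009,0]
    - [0.07,0,0.04,0,0]
    - [0.07,0,0.03,0,0]
    - [0.07,0,0.01,0,0]
    - [0.07,0,0,0,0]

```text
time_s: 10.7
tool_pos: [0.5773, 0.1921, 0.062]
eef_rot: [0.709, -0.705, -0.009, -0.007]
wrist_force: [0.1, 0.4, 0.1]
width: 0.793
```

```bash
python3 -c "
from h import *
go(0.569,0.196,0.057,90)"
```

```text
t 10.70 pos [0.5773 0.1921 0.062 ] jaw 90.2 j6 -1.29 F [0.1 0.4 0.1] w 0.070
 shift mm [-8.4  4.8  3.9] spin 0.2 down [ 0.0233  0.0049 -0.9997]
 shift after spin [-8.4  4.8  3.9]
```

Emit:
arm_command:
  plan:
    - [0.07,-0.008,0.004,0.003,0]
    - [0.07,0,0,0,0]
    - [0.03,0,0,0,0]
    - [0.03,0,0,0,0]
    - [0.03,0,0,0,0]
    - [0.03,0,0,0,0]
  newtons: 30

```text
time_s: 11.45
tool_pos: [0.5721, 0.1962, 0.0623]
eef_rot: [0.71, -0.705, -0.012, -0.01]
wrist_force: [1.0, 1.3, -0.5]
width: 0.462
```

```bash
python3 -c "
from h import *
go(0.569,0.196,0.057,90)"
```

```text
t 11.45 pos [0.5721 0.1962 0.0623] jaw 90.2 j6 -1.28 F [ 1.   1.3 -0.5] w 0.041
 shift mm [-3.3  5.2 -0.2] spin 0.2 down [ 0.0309  0.0071 -0.9995]
 shift after spin [-3.3  5.2 -0.3]
```

Emit:
arm_command:
  plan:
    - [0.03,0,-0.03,0,0]
    - [0.03,0,-0.05,0,0]
    - [0.03,0,-0.03,-0.03,0]
    - [0.03,-0.005,0,-0.05,0]
    - [0.03,-0.005,0,-0.05,0]
    - [0.03,-0.005,0,-0.05,0]
    - [0.03,-0.005,0,-0.05,0]
    - [0.03,0,0,-0.05,0]
    - [0.03,0,0,-0.05,0]
    - [0.03,0,0,-0.05,0]
    - [0.03,0,0,-0.03,0]
    - [0.03,0,0,0,0]

```text
time_s: 12.95
tool_pos: [0.5464, -0.2269, 0.1678]
eef_rot: [0.709, -0.705, -0.01, -0.006]
wrist_force: [-0.5, -0.4, -2.0]
width: 0.465
```

```bash
python3 -c "
from h import *
go(0.549,-0.312,0.15,90)"
```

```text
t 12.95 pos [ 0.5464 -0.2269  0.1678] jaw 90.4 j6 -2.03 F [-0.5 -0.4 -2. ] w 0.041
 shift mm [  1.6  17.4 -85.2] spin 0.4 down [ 0.0233  0.006  -0.9997]
 shift after spin [  2.2  17.4 -85.2]
```

Emit:
arm_command:
  plan:
    - [0.03,0.001,0,-0.04,0]
    - [0.03,0,0.02,-0.035,0]
    - [0.03,0,0.03,-0.005,0]
    - [0.03,0,0.02,0,0]
    - [0.03,0,0,0,0]

```text
time_s: 13.58
tool_pos: [0.5493, -0.3029, 0.094]
eef_rot: [0.711, -0.703, -0.01, -0.004]
wrist_force: [-0.4, 0.2, -1.0]
width: 0.468
```

```bash
python3 -c "
from h import *
go(0.549,-0.312,0.067,90)
p,d=viewer.camera('wrist');cv2.imwrite('pics/w7.png',p)"
```

```text
t 13.57 pos [ 0.5493 -0.3029  0.094 ] jaw 90.5 j6 -2.15 F [-0.4  0.2 -1. ] w 0.041
 shift mm [-1.  26.9 -9.4] spin 0.5 down [ 0.0209  0.0104 -0.9997]
 shift after spin [-0.9 26.9 -9.4]
```

View pics/w7.png

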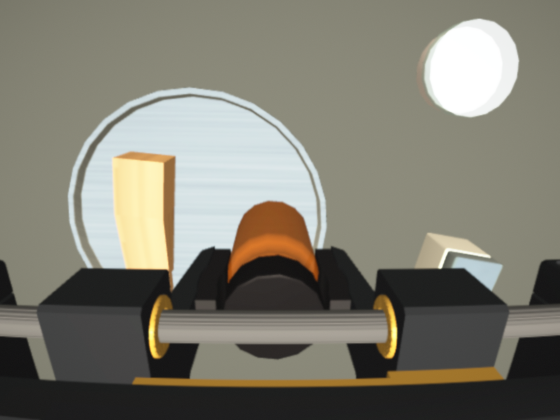

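Emit:
arm_command:
  plan:
    - [0.03,-0.001,0.01,-0.009,0]
    - [0.03,0,0.01,-0.001,0]
    - [0.03,0,0.005,0,0]
    - [0.03,0,0,0,0]

```text
time_s: 14.12
tool_pos: [0.5517, -0.3134, 0.0713]
eef_rot: [0.71, -0.705, -0.013, -0.006]
wrist_force: [-0.4, -0.2, -1.6]
width: 0.467
```

```bash
python3 -c "
from h import *
go(0.549,-0.312,0.067,90)"
```

```text
t 14.12 pos [ 0.5517 -0.3134  0.0713] jaw 90.6 j6 -2.16 F [-0.4 -0.2 -1.6] w 0.041
 shift mm [-2.8  4.2  1.4] spin 0.6 down [ 0.0264  0.0072 -0.9996]
 shift after spin [-2.8  4.2  1.3]
```

Emit:
arm_command:
  plan:
    - [0.03,0,0.003,0,0]
    - [0.03,0,0,0,0]
    - [0.03,0,0.001,0,0]
    - [0.03,0,0,0,0]

```text
time_s: 14.62
tool_pos: [0.5523, -0.3135, 0.0678]
eef_rot: [0.709, -0.705, -0.013, -0.006]
wrist_force: [-0.2, 0.1, -1.8]
width: 0.467
```

```bash
python3 -c "
from h import *
go(0.549,-0.312,0.067,90)"
```

```text
t 14.62 pos [ 0.5523 -0.3135  0.0678] jaw 90.6 j6 -2.16 F [-0.2  0.1 -1.8] w 0.041
 shift mm [-3.3  0.8  1.6] spin 0.6 down [ 0.0275  0.0065 -0.9996]
 shift after spin [-3.3  0.8  1.5]
```

Still hanging (about −1.8 N); lower 1 mm more, then open.

Emit:
arm_command:
  plan:
    - [0.03,0,0.001,0,0]
    - [0.03,0,0.001,0,0]
    - [0.06,0,0,0,0]
    - [0.06,0,0,0,0]
    - [0.06,0,0,0,0]
    - [0.06,0,0,0,0]
    - [0.07,0,-0.03,0,0]
    - [0.07,0,-0.05,0,0]
    - [0.07,0,-0.05,0,0]
    - [0.07,0.01,0,0.05,0]
    - [0.07,0.01,0,0.05,0]
    - [0.07,0,0,0.03,0]

```text
time_s: 16.12
tool_pos: [0.5691, -0.1841, 0.2034]
eef_rot: [0.709, -0.705, -0.013, -0.01]
wrist_force: [0.0, 0.8, -1.4]
width: 0.792
```

```bash
python3 -c "
from h import *
go(0.602,-0.181,0.18,80)
p,d=viewer.camera('wrist');cv2.imwrite('pics/w8.png',p)
print(proj('wrist',[[.602,-.181,.042]]))"
```

```text
t 16.12 pos [ 0.5691 -0.1841  0.2034] jaw 90.3 j6 -1.95 F [ 0.   0.8 -1.4] w 0.070
 shift mm [32.1 24.4  2.8] spin 10.3 down [ 0.0323  0.0049 -0.9995]
 shift after spin [31.1 24.4  8.5]
[[270.6512976  224.51377323]]
```

View pics/w8.png

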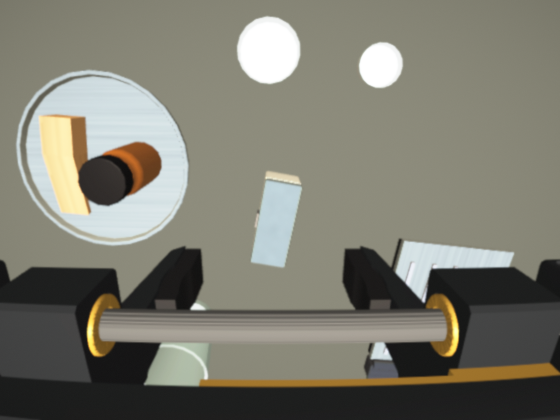

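Emit:
arm_command:
  plan:
    - [0.07,0.015,0.03,0.005,10.3]
    - [0.07,0.015,0.05,0.003,0]
    - [0.07,0,0.05,0,0]
    - [0.07,0,0.015,0,0]
    - [0.07,0,0,0,0]

```text
time_s: 16.8
tool_pos: [0.6073, -0.1746, 0.0593]
eef_rot: [0.707, -0.701, 0.049, -0.075]
wrist_force: [-0.2, -0.6, 0.2]
width: 0.798
```

```bash
python3 -c "
from h import *
go(0.602,-0.18,0.04,80)"
```

```text
t 16.80 pos [ 0.6073 -0.1746  0.0593] jaw 79.9 j6 -1.74 F [-0.2 -0.6  0.2] w 0.070
 shift mm [-4.9 19.1 -6.4] spin -0.1 down [ 0.0377  0.0048 -0.9993]
 shift after spin [-5.  19.1 -6.4]
```

Emit:
arm_command:
  plan:
    - [0.07,-0.005,0.008,-0.006,0]
    - [0.07,0,0.009,0,0]
    - [0.07,0,0,0,0]
    - [0.02,0,0,0,0]
    - [0.02,0,0,0,0]
    - [0.02,0,0,0,0]
    - [0.02,0,0,0,0]
    - [0.02,0,0,0,0]
  newtons: 35

```text
time_s: 17.8
tool_pos: [0.6056, -0.1819, 0.0478]
eef_rot: [0.706, -0.702, 0.046, -0.079]
wrist_force: [-0.6, 0.3, -0.9]
width: 0.378
```

```bash
python3 -c "
from h import *
go(0.602,-0.18,0.04,80)"
```

```text
t 17.80 pos [ 0.6056 -0.1819  0.0478] jaw 79.9 j6 -1.75 F [-0.6  0.3 -0.9] w 0.033
 shift mm [-4.2  7.6  1.2] spin -0.1 down [ 0.0475  0.0013 -0.9989]
 shift after spin [-4.2  7.6  1.2]
```

Emit:
arm_command:
  plan:
    - [0.02,0,-0.03,0,0]
    - [0.02,0,-0.06,0,0]
    - [0.02,0,-0.03,0.04,-8]
    - [0.02,0,0,0.055,-8]
    - [0.02,0,0,0.055,-8]
    - [0.02,0,0,0.055,0]
    - [0.02,0,0,0.055,0]
    - [0.02,0,0,0.055,0]

```text
time_s: 18.8
tool_pos: [0.5599, 0.1321, 0.1679]
eef_rot: [-0.701, 0.702, 0.103, -0.072]
wrist_force: [0.0, -0.1, -2.1]
width: 0.382
```

```bash
python3 -c "
from h import *
go(0.5515,0.321,0.15,103.9)"
```

```text
t 18.80 pos [0.5599 0.1321 0.1679] jaw 104.2 j6 -1.62 F [ 0.  -0.1 -2.1] w 0.034
 shift mm [ 37.4  18.  185.3] spin 0.3 down [ 0.0447  0.003  -0.999 ]
 shift after spin [ 36.5  18.  185.5]
```

Emit:
arm_command:
  plan:
    - [0.02,0.012,0,0.05,0]
    - [0.02,0.012,0,0.05,0]
    - [0.02,0.01,0.005,0.045,0]
    - [0.02,0.002,0.02,0.015,0]
    - [0.02,0,0.02,0,0]
    - [0.02,0,0,0,0]

```text
time_s: 19.55
tool_pos: [0.5522, 0.3022, 0.1172]
eef_rot: [-0.699, 0.703, 0.103, -0.076]
wrist_force: [-0.1, -0.5, -1.5]
width: 0.382
```

```bash
python3 -c "
from h import *
go(0.5515,0.321,0.052,103.9)
p,d=viewer.camera('wrist');cv2.imwrite('pics/w9.png',p)"
```

```text
t 19.55 pos [0.5522 0.3022 0.1172] jaw 104.5 j6 -1.34 F [-0.1 -0.5 -1.5] w 0.034
 shift mm [ 1.5 65.1 19. ] spin 0.6 down [ 3.900e-02 -5.000e-04 -9.992e-01]
 shift after spin [ 1.3 65.1 19. ]
```

View pics/w9.png

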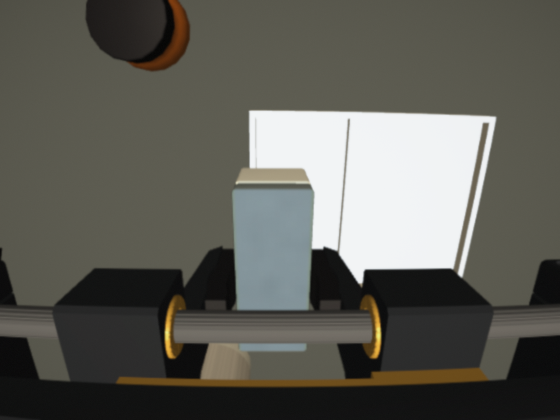

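Emit:
arm_command:
  plan:
    - [0.02,0.001,0.01,0.018,0.5]
    - [0.02,0,0.025,0.002,0]
    - [0.02,0,0.02,0,0]
    - [0.02,0,0.005,0,0]
    - [0.02,0,0,0,0]

```text
time_s: 20.23
tool_pos: [0.5536, 0.3219, 0.0575]
eef_rot: [-0.701, 0.703, 0.099, -0.068]
wrist_force: [0.4, 0.7, -2.0]
width: 0.381
```

```bash
python3 -c "
from h import *
go(0.5515,0.321,0.052,103.9)
p,d=viewer.camera('wrist');cv2.imwrite('pics/w10.png',p)"
```

```text
t 20.23 pos [0.5536 0.3219 0.0575] jaw 103.6 j6 -1.30 F [ 0.4  0.7 -2. ] w 0.034
 shift mm [-2.5  5.4 -0.3] spin -0.3 down [ 0.0437  0.0023 -0.999 ]
 shift after spin [-2.5  5.4 -0.3]
```

View pics/w10.png

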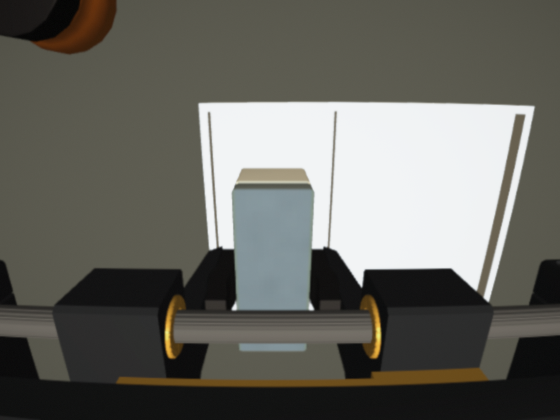

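Emit:
arm_command:
  plan:
    - [0.02,0,0.005,0,0]
    - [0.02,0,0.001,0,0]
    - [0.02,0,0,0,0]

```text
time_s: 20.65
tool_pos: [0.5554, 0.3226, 0.0535]
eef_rot: [-0.701, 0.702, 0.1, -0.067]
wrist_force: [0.5, 0.4, -2.2]
width: 0.385
```

```bash
python3 -c "
from h import *
go(0.5515,0.321,0.052,103.9)"
```

```text
t 20.65 pos [0.5554 0.3226 0.0535] jaw 103.6 j6 -1.30 F [ 0.5  0.4 -2.2] w 0.034
 shift mm [-4.2  1.4 -0.6] spin -0.3 down [ 0.0471  0.0042 -0.9989]
 shift after spin [-4.2  1.4 -0.6]
```

Emit:
arm_command:
  plan:
    - [0.02,0,0.002,0,0]
    - [0.055,0,0,0,0]
    - [0.055,0,0,0,0]
    - [0.055,0,0,0,0]
    - [0.055,0,-0.03,0,0]
    - [0.055,0,-0.06,0,0]
    - [0.07,0,-0.06,0,0]
    - [0.07,0,0,-0.05,0]
    - [0.07,0,0,-0.06,0]
    - [0.07,0,0,-0.06,0]
    - [0.07,0,0,-0.06,0]
    - [0.07,0,0,-0.06,0]

```text
time_s: 22.15
tool_pos: [0.6203, 0.038, 0.2127]
eef_rot: [0.701, -0.701, -0.107, 0.067]
wrist_force: [1.6, 0.6, 0.5]
width: 0.794
```

```bash
python3 -c "
from h import *
go(0.450,-0.187,0.18,44)
p,d=viewer.camera('top');cv2.imwrite('pics/t11.png',p);crop(p,(120,235),110,100,6,'pics/t11c.png')"
```

```text
t 22.15 pos [0.6203 0.038  0.2127] jaw 104.1 j6 -1.80 F [1.6 0.6 0.5] w 0.070
 shift mm [-221.6   21.5 -176.5] spin 60.1 down [ 0.0564  0.0071 -0.9984]
 shift after spin [  42.6   21.5 -280.1]
```

View pics/t11c.png

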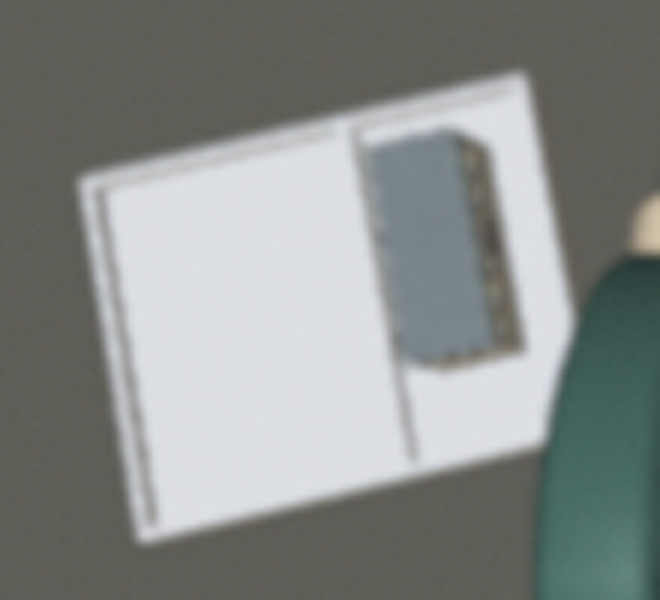

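```bash
cat >> h.py <<'E'
def seq(x,y,z,jaw,n,nspin,k=1.0):
    s,M=tool(); h=np.degrees(np.arctan2(M[1,2],M[0,2])); sp=-(((jaw-h)+90)%180-90)
    e=(np.array([x,y,z])-s["tool_pos"])*k/n; M=M.copy()
    for i in range(n):
        print(np.round(M.T@e,3),round(sp/nspin,1) if i<nspin else 0)
        if i<nspin: M=M@R.from_euler('y',sp/nspin,degrees=True).as_matrix()
E
python3 -c "
from h import *
seq(0.450,-0.187,0.18,44,6,6)"
```

```text
[-0.037  0.004 -0.028] 10.0
[-0.031  0.004 -0.034] 10.0
[-0.025  0.004 -0.039] 10.0
[-0.018  0.004 -0.043] 10.0
[-0.01   0.004 -0.045] 10.0
[-0.002  0.004 -0.046] 10.0
```

Emit:
arm_command:
  plan:
    - [0.07,-0.037,0.004,-0.022,10]
    - [0.07,-0.031,0.004,-0.033,10]
    - [0.07,-0.025,0.004,-0.038,10]
    - [0.07,-0.018,0.004,-0.042,10]
    - [0.07,-0.01,0.004,-0.043,10]
    - [0.07,0.002,0.004,-0.03,10]
    - [0.07,0,0,0,0]

```text
time_s: 23.08
tool_pos: [0.4563, -0.1698, 0.1797]
eef_rot: [0.654, -0.636, 0.269, -0.309]
wrist_force: [0.2, 0.7, -0.3]
width: 0.794
```

```bash
python3 -c "
from h import *
go(0.450,-0.187,0.18,44)
p,d=viewer.camera('wrist');cv2.imwrite('pics/w12.png',p)
print(proj('wrist',[[.45,-.188,.024]]))"
```

```text
t 23.07 pos [ 0.4563 -0.1698  0.1797] jaw 41.8 j6 -1.17 F [ 0.2  0.7 -0.3] w 0.070
 shift mm [  8.7  -0.7 -16.2] spin -2.2 down [ 6.32e-02 -2.00e-04 -9.98e-01]
 shift after spin [  8.1  -0.7 -16.5]
[[243.74679413 199.74399524]]
```

View pics/w12.png

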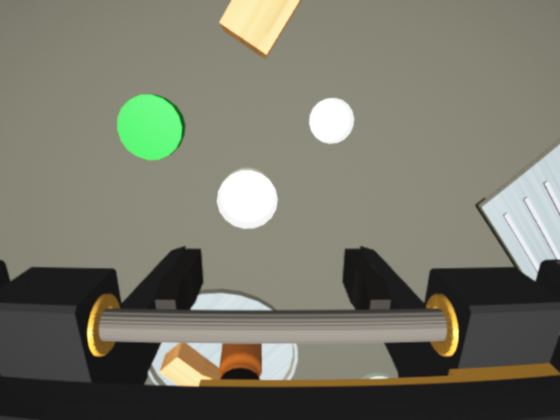

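```bash
python3 -c "
from h import *
go(0.450,-0.1865,0.028,42)"
```

```text
t 23.12 pos [ 0.457  -0.1692  0.18  ] jaw 41.9 j6 -1.17 F [-0.3  0.1  0.1] w 0.070
 shift mm [  1.8 151.2 -24. ] spin -0.1 down [ 0.0638 -0.     -0.998 ]
 shift after spin [  1.7 151.2 -24. ]
```

Emit:
arm_command:
  plan:
    - [0.075,0,0.03,-0.015,0]
    - [0.075,0,0.05,-0.006,0]
    - [0.075,0,0.04,0,0]
    - [0.075,0,0.01,0,0]
    - [0.075,0,0,0,0]

```text
time_s: 23.75
tool_pos: [0.4577, -0.1813, 0.0509]
eef_rot: [0.657, -0.638, 0.259, -0.308]
wrist_force: [0.1, 0.1, -0.5]
width: 0.848
```

```bash
python3 -c "
from h import *
go(0.450,-0.1865,0.028,42)
p,d=viewer.camera('wrist');cv2.imwrite('pics/w13.png',p)"
```

```text
t 23.75 pos [ 0.4577 -0.1813  0.0509] jaw 42.8 j6 -1.22 F [ 0.1  0.1 -0.5] w 0.075
 shift mm [ -2.6  22.3 -10.4] spin 0.8 down [ 0.074  -0.0024 -0.9973]
 shift after spin [ -2.5  22.3 -10.4]
```

View pics/w13.png

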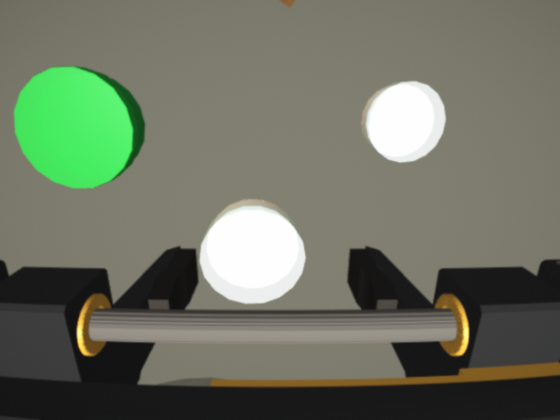

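Emit:
arm_command:
  plan:
    - [0.075,-0.002,0.006,-0.01,0]
    - [0.075,0,0.012,0,0]
    - [0.075,0,0.004,0,0]
    - [0.075,0,0,0,0]

```text
time_s: 24.3
tool_pos: [0.4534, -0.1885, 0.0312]
eef_rot: [0.657, -0.638, 0.256, -0.31]
wrist_force: [0.2, 0.3, 0.4]
width: 0.851
```

```bash
python3 -c "
from h import *
go(0.450,-0.1865,0.029,42)"
```

```text
t 24.30 pos [ 0.4534 -0.1885  0.0312] jaw 42.9 j6 -1.25 F [0.2 0.3 0.4] w 0.075
 shift mm [-3.9  1.9 -1.2] spin 0.9 down [ 0.0813 -0.0059 -0.9967]
 shift after spin [-3.9  1.9 -1.3]
```

Emit:
arm_command:
  plan:
    - [0.075,-0.003,0.001,-0.001,0]
    - [0.035,0,0,0,0]
    - [0.035,0,0,0,0]
    - [0.035,0,0,0,0]
  newtons: 25

```text
time_s: 24.8
tool_pos: [0.4507, -0.187, 0.0303]
eef_rot: [0.657, -0.638, 0.256, -0.31]
wrist_force: [-0.0, 0.1, -1.2]
width: 0.602
```

```bash
python3 -c "
from h import *
go(0.450,-0.1865,0.029,42)"
```

```text
t 24.80 pos [ 0.4507 -0.187   0.0303] jaw 42.9 j6 -1.25 F [-0.   0.1 -1.2] w 0.053
 shift mm [-0.9  1.2 -0.3] spin 0.9 down [ 0.0818 -0.0061 -0.9966]
 shift after spin [-0.9  1.2 -0.3]
```

```bash
python3 -c "
from h import *
seq(0.4507,-.187,.14,42.9,2,1);seq(0.5278,0.4005,0.0303,42.9,11,1)"
```

```text
[ 0.003 -0.055  0.003] -0.0
[ 0.003 -0.055  0.003] 0
[-0.034  0.     0.041] -0.0
[-0.034  0.     0.041] 0
[-0.034  0.     0.041] 0
[-0.034  0.     0.041] 0
[-0.034  0.     0.041] 0
[-0.034  0.     0.041] 0
[-0.034  0.     0.041] 0
[-0.034  0.     0.041] 0
[-0.034  0.     0.041] 0
[-0.034  0.     0.041] 0
[-0.034  0.     0.041] 0
```

Emit:
arm_command:
  plan:
    - [0.035,0.003,-0.03,0.003,0]
    - [0.035,0.003,-0.055,0.003,0]
    - [0.035,-0.015,-0.02,0.02,0]
    - [0.035,-0.034,0,0.041,0]
    - [0.035,-0.034,0,0.041,0]
    - [0.035,-0.034,0,0.041,0]
    - [0.035,-0.034,0,0.041,0]
    - [0.035,-0.034,0,0.041,0]
    - [0.035,-0.034,0,0.041,0]
    - [0.035,-0.034,0,0.041,0]
    - [0.035,-0.034,0,0.041,0]

```text
time_s: 26.18
tool_pos: [0.5144, 0.2709, 0.143]
eef_rot: [0.657, -0.636, 0.256, -0.314]
wrist_force: [0.5, -1.3, -1.8]
width: 0.604
```

```bash
python3 -c "
from h import *
go(0.5278,0.4005,0.13,42.9)"
```

```text
t 26.18 pos [0.5144 0.2709 0.143 ] jaw 42.5 j6 -0.24 F [ 0.5 -1.3 -1.8] w 0.053
 shift mm [-87.6  13.3  96.4] spin -0.4 down [ 0.0866 -0.0063 -0.9962]
 shift after spin [-86.9  13.3  97.1]
```

Emit:
arm_command:
  plan:
    - [0.035,-0.028,0,0.032,0]
    - [0.035,-0.026,0.005,0.03,0]
    - [0.035,-0.02,0.015,0.02,0]
    - [0.035,-0.003,0.02,0.003,0]
    - [0.035,0,0,0,0]

```text
time_s: 26.8
tool_pos: [0.5279, 0.3924, 0.1008]
eef_rot: [0.657, -0.637, 0.255, -0.312]
wrist_force: [-0.2, -1.2, -1.2]
width: 0.6
```

```bash
python3 -c "
from h import *
go(0.5278,0.4005,0.034,42.9)
p,d=viewer.camera('wrist');cv2.imwrite('pics/w14.png',p)"
```

```text
t 26.80 pos [0.5279 0.3924 0.1008] jaw 42.8 j6 -0.08 F [-0.2 -1.2 -1.2] w 0.053
 shift mm [-10.3  66.5   1.5] spin -0.1 down [ 0.086  -0.0064 -0.9963]
 shift after spin [-10.3  66.5   1.5]
```

View pics/w14.png

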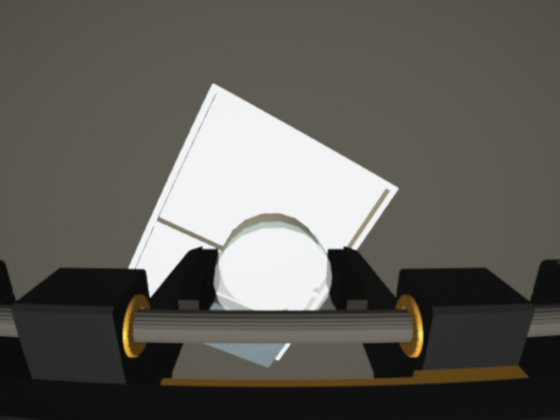

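Emit:
arm_command:
  plan:
    - [0.035,-0.004,0.02,0,0]
    - [0.035,-0.004,0.03,0,0]
    - [0.035,-0.003,0.012,0,0]
    - [0.035,0,0,0,0]

```text
time_s: 27.35
tool_pos: [0.5275, 0.3976, 0.0379]
eef_rot: [0.657, -0.635, 0.256, -0.314]
wrist_force: [0.4, -0.7, -0.6]
width: 0.6
```

```bash
python3 -c "
from h import *
go(0.5278,0.4005,0.034,42.9)"
```

```text
t 27.35 pos [0.5275 0.3976 0.0379] jaw 42.5 j6 -0.05 F [ 0.4 -0.7 -0.6] w 0.053
 shift mm [-2.2  3.9  2. ] spin -0.4 down [ 0.0887 -0.0051 -0.996 ]
 shift after spin [-2.2  3.9  2. ]
```

Emit:
arm_command:
  plan:
    - [0.035,0,0.003,0.001,0]
    - [0.035,0,0,0,0]
    - [0.066,0,0,0,0]
    - [0.066,0,0,0,0]
    - [0.066,0,0,0,0]
    - [0.066,0.002,-0.03,0.002,0]
    - [0.066,0.003,-0.06,0.003,0]
    - [0.066,0.003,-0.06,0.003,0]
    - [0.066,0,-0.04,0.04,0]
    - [0.066,0,0,0,0]

```text
time_s: 28.6
tool_pos: [0.5535, 0.4265, 0.2371]
eef_rot: [0.659, -0.634, 0.255, -0.315]
wrist_force: [-0.4, -0.2, 0.6]
width: 0.747
```

```bash
python3 -c "
from h import *
go(0.5278,0.4005,0.034,42.9)
p,d=viewer.camera('top');cv2.imwrite('pics/t15.png',p)
p,d=viewer.camera('scene');cv2.imwrite('pics/s15.png',p)"
```

```text
t 28.60 pos [0.5535 0.4265 0.2371] jaw 42.5 j6 -0.07 F [-0.4 -0.2  0.6] w 0.066
 shift mm [-11.1 199.9 -50. ] spin -0.4 down [ 0.0927 -0.0022 -0.9957]
 shift after spin [-11.4 199.9 -49.9]
```

View pics/t15.png

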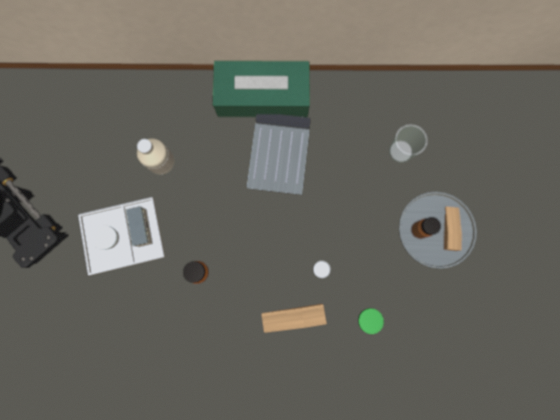

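View pics/s15.png

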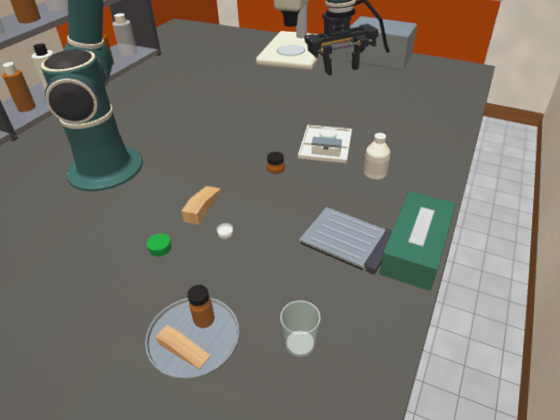

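```bash
python3 -c "
from h import *
p,d=viewer.camera('top');C=cloud('top',d)
for a in [(108,238),(140,226),(431,226),(453,230),(195,272),(278,182),(278,135)]: print(a,C[a[1],a[0]].round(4))
crop(p,(120,235),100,90,7,'pics/t16.png');crop(p,(440,230),100,90,7,'pics/t17.png')"
```

```text
(108, 238) [0.5275 0.3873 0.0302]
(140, 226) [0.5522 0.3119 0.0481]
(431, 226) [ 0.548  -0.3122  0.0882]
(453, 230) [ 0.5467 -0.3825  0.0283]
(195, 272) [0.4526 0.1882 0.0465]
(278, 182) [0.66   0.0106 0.0134]
(278, 135) [0.7742 0.0111 0.0137]
```

View pics/t16.png

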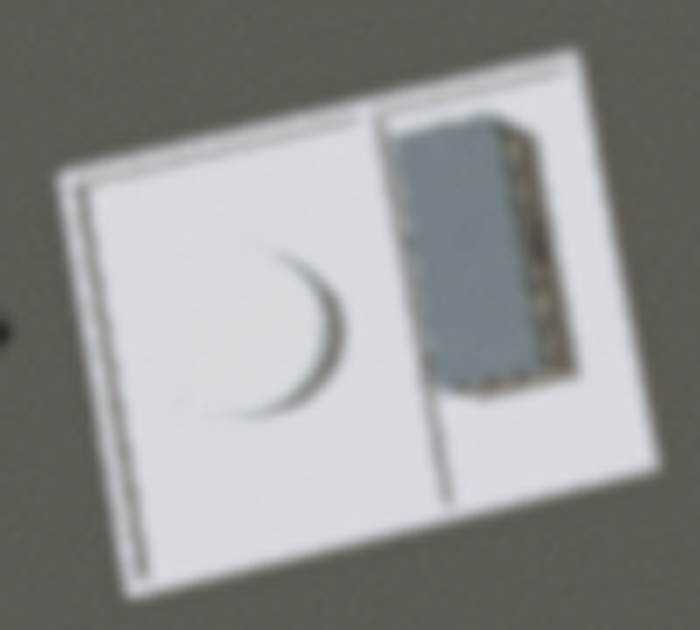

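View pics/t17.png

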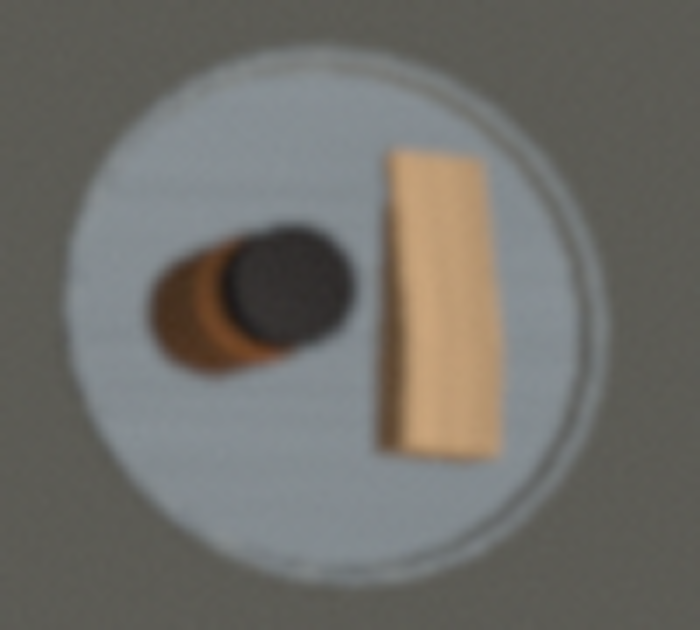

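```bash
python3 -c "
from h import *
th=np.radians(13.9);Rm=np.array([[np.cos(th),np.sin(th)],[-np.sin(th),np.cos(th)]])
def g(px,z): return atz('top',np.array(px)/7+[70,190]-.43,z)[:,:2]
b=g([(395,137),(490,117),(540,368),(438,388)],.046)
print('box tray',(b.mean(0)-[.536,.3675])@Rm.T)
s=g([(345,330)],.016)  # right edge of base/cover
print('sd right edge',(s-[.536,.3675])@Rm.T)
p,d=viewer.camera('top');C=cloud('top',d)
Q=((C[...,:2]-[.536,.3675])@Rm.T); m=(C[...,2]>.022)&(C[...,2]<.036)&(np.abs(Q[...,0])<.06)&(Q[...,1]>-.01)&(Q[...,1]<.08)
print('sd',m.sum(),Q[m].mean(0),np.ptp(Q[m],axis=0),C[m][:,2].std()); print(bot.sense()['time_s'])
A=np.c_[C[m][:,:2],np.ones(m.sum())];print('slope',np.linalg.lstsq(A,C[m][:,2],rcond=None)[0])"
```

```text
box tray [ 0.00588257 -0.04913764]
sd right edge [[-0.00362995  0.00274873]]
sd 473 [0.00097551 0.0307402 ] [0.05299195 0.05492326] 0.0018181989912306378
28.8
slope [0.00313817 0.02064043 0.01826945]
```

All within limits, so I'm handing in.

```bash
python3 -c "
from rig import bot
print(bot.sign_off())"
```

```text
the job is handed in; nothing more can be done
None
```

I made up both kits and handed the job in at about 28.8 s of the 106 s allowed. All my last checks were within limits, but sign-off reports no verdict.

- **White tray:** the slide box lies in the narrow compartment at (+6, −49) mm in the tray's frame. The sample dish lies in the wide one at (+1, +31) mm, with its top level to about 0.02 rad.
- **Steel dish:** the wedge lies flat about 28 mm from the dish's centre. The tall jar stands upright beside it, about 43 mm from the centre.
- **Drip plate:** I drew the wedge straight back about 100 mm, and the plate dropped. In the last depth picture its front and back are level, at 13–14 mm.
- **Left in place:** the squat jar measured within 3 mm of its start. I only checked the bottle by eye in the overhead picture, where it looks unmoved.
- **Disagreements:** the wrist and overhead cameras differed by about 2–3 mm. Depth heights read about 2 mm too high. Over the run the tool slowly tilted to about 0.09 rad, but every object still settled flat when released.

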